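Thread a probe through the two bushings of a swing-in probe arm and hold it for clamping

TASK

Set up the probe stand for a measurement: swing its probe arm in over the beaker until it meets its stop, then lift the long probe out of the white storage block and thread it from above down through the arm's two bushings, the upper and then the lower, until its tip hangs about half-way down inside the beaker. Finish still holding the probe there by its head, upright, with the head off the upper bushing and the tip not touching the beaker, so that I can tighten the lock screws. Do not shift the beaker, and leave the short probe, the hex driver and the covered dish where they are.

Things in the scene. Friction and masses are not known exactly. Their poses are not given: they have to be found in the camera images.
- probe_stand: fixed probe stand: white base plate 185 x 120 x 8 mm on the bench; the beaker stands on it, a steel column rises from it. Origin on the bench under the beaker's place, z up; column axis 90 mm from it along the stand's +x, its black cap 28 mm wide with the top at z = 0.171 m. With the arm in, both bushings stand plumb over this origin.
- probe_arm (a joint): hinge of the grey arm round the column, rad: 0 = in, at its stop; grows as it swings out clockwise seen from above (to the stand's +y); at most 1.5. Friction 0.12 N m holds it where left. A sleeve 33 mm wide (z 0.084 to 0.160) carries two bars 14 mm wide, upper z 0.144 to 0.158, lower z 0.087 to 0.099, each ending in an eye 34 mm wide with a bushing and a lock screw that sticks out 15 mm ahead.
- upper_bushing (a point): centre of the mouth of the upper bushing, on its upright axis, at the top of its flared brass collar (z = 0.165 m). Bore 15 mm through; the mouth widens to about 20 mm over the top 6 mm; the bushing is 22 mm long downward from here. Turns with the arm: +x points from the eye to the column, z up.
- lower_bushing (a point): centre of the mouth of the lower bushing, on the same axis 59 mm below the upper one (z = 0.106 m). Bore 15 mm, the same flared collar, 20 mm long downward. Axes as the upper one.
- upper_bar_mid (a point): point on the top face of the upper bar, on its centre line, half-way (45 mm) between the column's axis and the bushings' axis; z = 0.158 m. Here the bar, 14 mm wide, can be pushed from the side or gripped from above. Axes as the bushings' (+x to the column).
- beaker: clear glass beaker, 63 mm outside diameter (67 mm at the rim), 68 mm high, wall 2.5 mm, floor 4 mm thick, loose, 0.09 kg, standing in the ring on the stand's base plate (underside z = 0.008, rim z = 0.076, 10 mm under the lower bushing). Origin at the centre of its underside, z up.
- storage_block: fixed white block, 120 x 54 mm, 50 mm high (foot flange 132 x 66 mm), with three upright blind holes in a row along its x axis, 40 mm apart, 14 mm wide, whose floors are at z = 0.006. Origin under its centre on the bench. The two probes stand in two of the holes, one hole is empty.
- long_probe: the long probe: upright steel rod 12 mm in diameter, 140 mm long, tapering to 6 mm over the lowest 9 mm; on top a ribbed black head 18 mm in diameter, 32 mm tall (too wide for the bushings) with a steel plug 12 mm wide, 8 mm tall; about 0.1 kg. Origin at the centre of its lower tip, z towards the head. Stands in the block with its tip at z = 0.006, head from z = 0.146 to 0.178.
- long_probe_tip (a point): lower tip of the long probe (the body's origin).
- long_probe_head (a point): on the long probe's axis, at the underside of its black head, 140 mm above the tip; z towards the head.
- short_probe: the short probe, to be left: clear rod 12 mm in diameter and 85 mm long with a black head 20 mm in diameter and 26 mm tall and a steel plug; standing in the storage block. Origin at its lower tip.
- hex_driver: bystander: hex driver with a red handle, 147 mm long, lying on the bench.
- dish: bystander: round covered culture dish, 58 mm across, 14 mm high, on the bench.
There are look-alikes about, which are no part of the job. Several things have the shape of the long_probe; the one meant has the colours described above.

How it is judged:
By the outcome, as a careful person would: the job done as asked, in the order asked, and still so for the second after the job is handed in, while the arm keeps its last pose, push and grip.
It also fails if it takes over 58 s, if anything falls off the work surface, if the arm or the gripper's body presses on something with over 40 N, if the wrist force passes 120 N, or if a joint passes its speed limit or range.

ROBOT

A 6-joint arm with a two-finger parallel gripper is mounted at the origin on a cart in front of the work surface, level with it; the furniture and walls round the work are solid. World frame = base frame: x ahead of the robot, y to its left, z up, the work surface at z = 0. Lengths are in m, angles in rad, forces in N, time in s.
With the tool pointing down it reaches from about 0.375 to 0.9 m from the base axis. Payload 3.1 kg.
Tool frame: the origin (TCP) lies midway between the tips of the shut fingers; the grasp point (between the pads) lies 19 mm behind it (manip.tcp_to_grasp is the distance from the TCP to the grasp point, in m); z points along the fingers, y is the line along which they close (so a half turn about z gives the same grasp; the last joint's range is limited). The gripper opens to 85 mm and grips with 20 to 120 N. Pads are 22 mm wide; open, the fingers measure 114 mm over their backs; the gripper's body (76 mm by 85 mm) begins 54 mm behind the grasp point. The pads swing forward as they close: fully open they stand 13 mm farther back than shut.
Start: joints at [-1.278, 0.527, 1.433, -0, 1.181, -0.178], TCP at [0.284, -0.557, 0.231] pointing down, gripper open.
Joint ranges: [-3.08, 3.08], [-0.75, 2.2], [0.22, 2.44], [-1.43, 4.57], [0, 2.65], [-2.85, 2.85]. Speed limits (rad/s): [2.79, 2.79, 3.14, 3.14, 3.14, 3.14].

INTERFACE

Orientations are given as a unit quaternion [x, y, z, w].
In Python, from station import manip gives the robot as it stands. The module is installed in compiled form; this text tells all that it offers.
- The arm moves only by the shell command python3 -m crank 'ROWS' [OPENING] [FORCE]. ROWS is JSON, a list of rows, each a list of 2 entries, a list of its own where there are three numbers: the shift along the tool's x, y, z in cm, then the turn about the tool's z in degrees. In form: [[[x, y, z], spin], ...]. A call has 1 to 10 rows; each row is the pose to reach, as a shift and turn from the pose commanded when the call began, along the tool's axes at that moment; what a row does not reach only later rows make up. A row lasts 1/10 s, in which the tool goes at most 50 mm and 8.59 degrees, less where a joint would pass 70% of its speed; a pose out of reach is approached as far as the arm can. A call with a gripper value outside its range is refused whole. OPENING is the finger opening in cm, from 0 to 8.54, set as the call begins (- or left out, the last holds). The fingers move at their own pace and stop on an object; FORCE is the grip in N (left out, the last holds). Time passes only in rows, so rows that repeat a pose let the fingers close. It gives the time, the measured TCP pose, the force and the opening at its end, in the units of the state.
- manip.sense(): the state, without advancing time (a new reading comes with each control period).
- manip.snapshot(name): name is "side" or "top"; returns the picture (384x512x3 uint8, red, green, blue); there is no depth.
- manip.camera_params(name): a dict with "fx", "fy", "cx", "cy" (pixels), "pose" (4x4, takes a point from camera to world coordinates). Camera axes: x right, y up, looking along -z (the intrinsics and any distortion apply to the point x, -y, -z); pixel columns grow to the right and rows downward; lengths in m; the calibration is good to about 2 mm. A picture is of the moment at which its call begins. camera_params takes no time and is no camera call.
- manip.sign_off(): hands the job in, once; it reports no verdict.
The state is a dict: "t": time; "q": joint angles; "qd": joint speeds; "tau": joint torques, N m; "tcp_pos": TCP position; "tool_rot": TCP orientation; "force": force on the tool from outside, world axes, zero at the start; "ft_torque": the same for the moment, N m; "finger_gap": opening from 0.0 (shut) to 1.0 (fully open).
Only numpy, scipy, OpenCV 4.12 (cv2) and the standard library are available. Lean on these libraries where they do the work, as an engineer would, in place of code of your own. Each camera call takes 0.05 s, during which the arm holds its last target. There are 200 camera calls.

## Working session

There is one attempt and no reset: what is moved stays moved. The work goes in short steps, Python scripts to look and compute and a shell command to move; the robot and the scene stay as the last step left them, time stands still between calls to the robot, and variables do not carry over. Pictures are saved under pics/ and viewed, on a budget of 10 in all, crops included, one or two more only if the job needs it, and the job is handed in when it is done.

```bash
mkdir -p pics; python3 - <<'E'
from station import manip
import cv2,numpy as np
for n in("side","top"):
    im=manip.snapshot(n); cv2.imwrite(f"pics/{n}0.png",im[:,:,::-1]); p=manip.camera_params(n); print(n,{k:(np.round(v,4).tolist() if k=="pose" else v) for k,v in p.items()})
s=manip.sense(); print({k:np.round(v,3).tolist() for k,v in s.items()}, manip.tcp_to_grasp)
E
```

```text
side {'fx': 360.3965359910946, 'fy': 360.3965359910946, 'cx': 257.97807132169964, 'cy': 189.59144186444408, 'pose': [[-0.8907, 0.2191, -0.3983, 0.1815], [-0.4544, -0.4525, 0.7673, 1.0143], [-0.0121, 0.8644, 0.5026, 0.6402], [0.0, 0.0, 0.0, 1.0]]}
top {'fx': 399.9570025540095, 'fy': 399.9570025540095, 'cx': 252.3750209140808, 'cy': 191.99098549033445, 'pose': [[-0.024, 0.9775, -0.2098, 0.3757], [-0.9997, -0.0236, 0.0047, 0.2669], [-0.0003, 0.2098, 0.9777, 1.1507], [0.0, 0.0, 0.0, 1.0]]}
{'t': 0.1, 'q': [-1.279, 0.528, 1.434, -0.0, 1.181, -0.179], 'qd': [-0.0, -0.001, -0.002, 0.002, 0.002, -0.0], 'tau': [-0.0, -44.331, -17.859, -0.0, 0.004, -0.0], 'tcp_pos': [0.283, -0.556, 0.23], 'tool_rot': [0.972, 0.233, -0.0, -0.001], 'force': [-0.361, -0.389, -0.553], 'ft_torque': [-0.029, 0.042, -0.006], 'finger_gap': 0.999} 0.0187
```

View pics/side0.png

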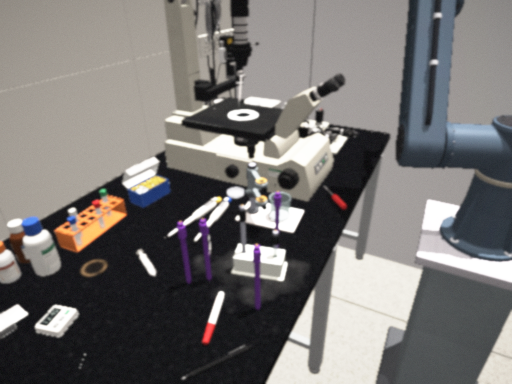

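View pics/top0.png

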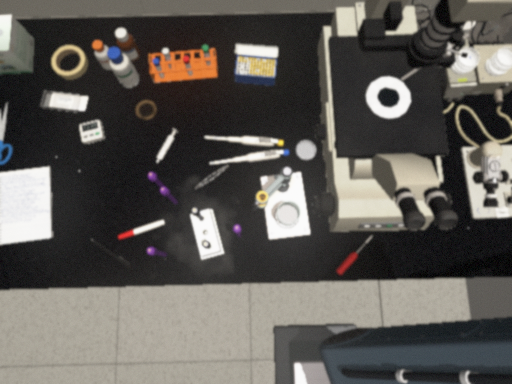

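Side: stand with white base at about (275,215), white block at (260,262), and purple look-alike probes at (185,250), (207,250), (257,275) and (278,207). Top: base plate at (287,205), block at (207,233), arm eye at (262,198). I'll zoom in on both views.

```bash
cat > h.py <<'E'
import numpy as np,cv2
from station import manip
C={n:manip.camera_params(n) for n in("side","top")}
def ray(n,u,v):
    c=C[n];P=c["pose"];d=P[:3,:3]@np.array([(u-c["cx"])/c["fx"],-(v-c["cy"])/c["fy"],-1]);return P[:3,3],d
def onz(n,u,v,z):
    o,d=ray(n,u,v);return o+d*(z-o[2])/d[2]
def proj(n,X):
    c=C[n];P=c["pose"];p=P[:3,:3].T@(np.array(X)-P[:3,3]);return np.array([c["cx"]-c["fx"]*p[0]/p[2],c["cy"]+c["fy"]*p[1]/p[2]])
def crop(im,x0,y0,w,h,s):
    return cv2.resize(im[y0:y0+h,x0:x0+w],None,fx=s,fy=s,interpolation=cv2.INTER_CUBIC)
def tri(ut,us):
    A=[];b=[]
    for n,p in(("top",ut),("side",us)):
        o,d=ray(n,*p);d=d/np.linalg.norm(d);M=np.eye(3)-np.outer(d,d);A.append(M);b.append(M@o)
    return np.linalg.lstsq(np.vstack(A),np.hstack(b),rcond=None)[0]
E
python3 - <<'E'
from h import *
t=cv2.imread("pics/top0.png");s=cv2.imread("pics/side0.png")
a=crop(t,180,155,140,110,5.7)[:600];cv2.imwrite("pics/tc.png",a)
b=crop(s,170,150,150,112,5.3);b=crop(s,215,150,100,145,4.1);cv2.imwrite("pics/sc.png",b);print(a.shape,b.shape)
E
```

```text
(600, 798, 3) (594, 410, 3)
```

View pics/tc.png

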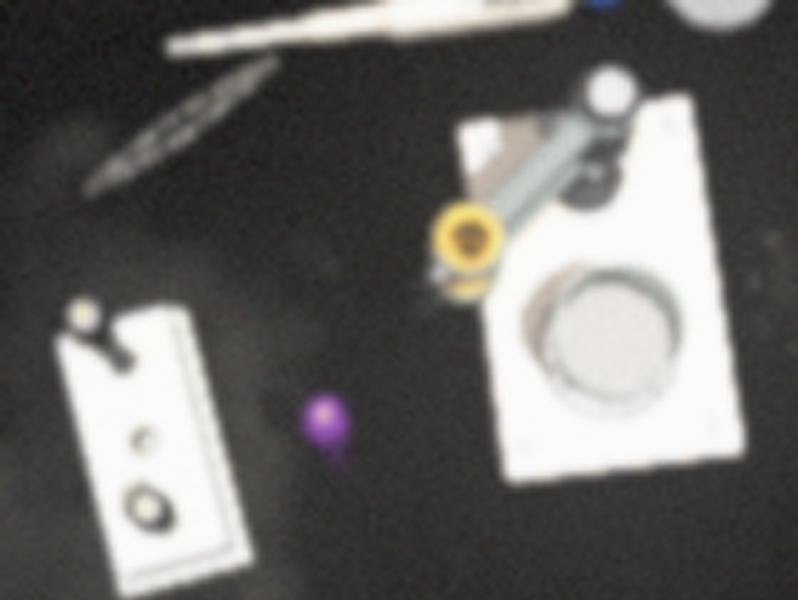

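View pics/sc.png

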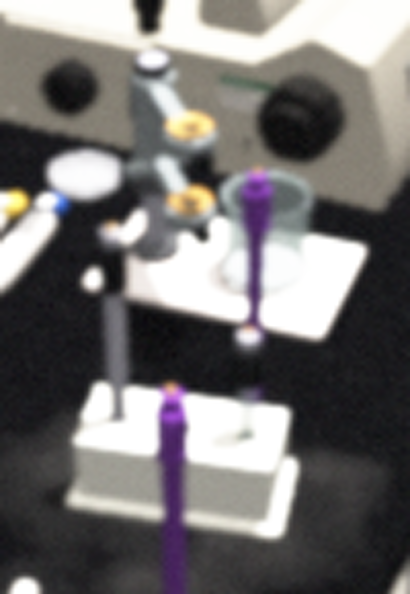

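Top crop: long probe plug at px (194.7,210.4), short probe at (206,244), column cap at (287,171), upper collar at (262,197), beaker at about (287,215). Side crop: the steel-rod probe with the black head stands in the left hole, with its plug at (242,207). The purple ones are decoys. Next I'll refine the positions by blob.

```bash
cat >> h.py <<'E'
def blob(im,mask_fn,u,v,r):
    u0,v0=int(u)-r,int(v)-r
    c=cv2.GaussianBlur(im,(3,3),0)[v0:v0+2*r+1,u0:u0+2*r+1]
    m=mask_fn(c.astype(int),cv2.cvtColor(c,cv2.COLOR_BGR2HSV).astype(int)).astype(np.uint8)
    n,l,st,ce=cv2.connectedComponentsWithStats(m)
    if n<2:return None,0
    k=1+np.argmax(st[1:,4]);return ce[k]+[u0,v0],st[k,4]
yel=lambda c,h:(h[...,0]>12)&(h[...,0]<35)&(h[...,1]>100)&(h[...,2]>100)
wht=lambda c,h:(h[...,2]>140)&(h[...,1]<70)
pur=lambda c,h:(h[...,0]>125)&(h[...,0]<165)&(h[...,1]>80)&(h[...,2]>50)
E
python3 - <<'E'
from h import *
t=cv2.imread("pics/top0.png");s=cv2.imread("pics/side0.png")
r=lambda x:np.round(x,4)
for nm,ut,us,z,f,R in(("plug",(194.7,210.4),(241.8,207.3),.186,wht,3),("cap",(286.8,171.1),(252,164.5),.171,wht,5),("collar",(262.1,196.6),(261.5,181),.165,yel,8)):
    a,na=blob(t,f,*ut,R);b,nb=blob(s,f,*us,R if nm!="collar" else 6)
    print(nm,a,na,b,nb,"top",r(onz("top",*a,z)),"side",r(onz("side",*b,z)),"tri",r(tri(a,b)))
h=cv2.cvtColor(t,cv2.COLOR_BGR2HSV).astype(int)
n,l,st,ce=cv2.connectedComponentsWithStats(pur(None,h).astype(np.uint8))
for k in range(1,n):
    if st[k,4]>8: print("pur",ce[k].round(1),st[k,4],r(onz("top",*ce[k],.17)))
# block top z.05 corners & base plate z .008
for c in ((57,340),(185,307),(252,563),(122,597)): print("blk",r(onz("top",180+c[0]/5.7,155+c[1]/5.7,.05)))
for c in ((460,122),(690,95),(745,452),(508,482)): print("plate",r(onz("top",180+c[0]/5.7,155+c[1]/5.7,.008)))
print("hole",r(onz("top",180+145/5.7,155+440/5.7,.05)),"short",r(onz("top",206,244,.125)))
print("beaker rim",r(onz("top",180+615/5.7,155+330/5.7,.076)))
E
```

```text
plug [193.95833333 210.16666667] 24 [242.30434783 206.2173913 ] 23 top [0.5408 0.406  0.186 ] side [0.5392 0.4054 0.186 ] tri [0.54   0.4057 0.1861]
cap [287.19178082 171.43835616] 73 [252.48351648 162.96703297] 91 top [0.637  0.1727 0.171 ] side [0.6393 0.1652 0.171 ] tri [0.6355 0.173  0.1753]
collar [261.1097561  195.65853659] 82 [261.375 180.625] 16 top [0.5773 0.2404 0.165 ] side [0.5718 0.2414 0.165 ] tri [0.5753 0.2396 0.1638]
pur [160.9 186.1] 282 [0.6068 0.4919 0.17  ]
pur [237.1 229. ] 73 [0.4941 0.302  0.17  ]
pur [154.1 251.3] 127 [0.4446 0.5044 0.17  ]
blk [0.5517 0.4365 0.05  ]
blk [0.5665 0.3741 0.05  ]
blk [0.4416 0.3424 0.05  ]
blk [0.4271 0.4045 0.05  ]
plate [0.6673 0.2357 0.008 ]
plate [0.6788 0.1161 0.008 ]
plate [0.4933 0.0978 0.008 ]
plate [0.4812 0.217  0.008 ]
hole [0.5018 0.3936 0.05  ] short [0.463  0.3835 0.125 ]
beaker rim [0.5459 0.1666 0.076 ]
```

```bash
cat >> h.py <<'E'
from scipy.spatial.transform import Rotation as Ro
def plan(*W):
    s=manip.sense();R=Ro.from_quat(s["tool_rot"]).as_matrix();x0=np.degrees(np.arctan2(R[1,0],R[0,0]))
    print("t",round(s["t"],2),"tcp",np.round(s["tcp_pos"],4),"yaw_x",round(x0,1),"tilt",np.round(R[:,2],4),"F",np.round(s["force"],1),"gap",round(s["finger_gap"],3))
    for w in W:
        d=R.T@(np.array(w[:3])-s["tcp_pos"])*100
        print(w,"->",np.round(d,2),"spin",None if len(w)<4 else round((x0-w[3]+180)%360-180,1))
E
python3 - <<'E'
from h import *
print(tri((412,218),(337,82)))
plan((.40,-.25,.35,68),(.40,.10,.35,68),(.60,.27,.30,68))
E
```

```text
[ 0.47446481 -0.04856855  0.37766634]
t 0.1 tcp [ 0.2833 -0.5564  0.2304] yaw_x 27.0 tilt [-6.0e-04  1.9e-03 -1.0e+00] F [-0.4 -0.4 -0.6] gap 0.999
(0.4, -0.25, 0.35, 68) -> [ 24.3  -22.04 -11.91] spin -41.0
(0.4, 0.1, 0.35, 68) -> [ 40.18 -53.23 -11.84] spin -41.0
(0.6, 0.27, 0.3, 68) -> [ 65.71 -59.3   -6.82] spin -41.0
```

```bash
python3 - <<'E'
from h import *
plan((.33,-.42,.50,68),(.39,-.1,.50,68),(.42,.15,.50,68))
E
```

```text
t 0.1 tcp [ 0.2833 -0.5564  0.2304] yaw_x 27.0 tilt [-6.0e-04  1.9e-03 -1.0e+00] F [-0.4 -0.4 -0.6] gap 0.999
(0.33, -0.42, 0.5, 68) -> [ 10.35 -10.09 -26.94] spin -41.0
(0.39, -0.1, 0.5, 68) -> [ 30.22 -35.89 -26.88] spin -41.0
(0.42, 0.15, 0.5, 68) -> [ 44.23 -56.81 -26.83] spin -41.0
```

```bash
python3 -m crank '[[[10.3,-10.1,-27],-8],[[10.3,-10.1,-27],-16],[[10.3,-10.1,-27],-24],[[10.3,-10.1,-27],-32],[[10.3,-10.1,-27],-41],[[10.3,-10.1,-27],-41],[[10.3,-10.1,-27],-41],[[10.3,-10.1,-27],-41]]' 0 20; python3 - <<'E'
from h import *
plan((.39,-.1,.50,68),(.42,.15,.50,68),(.61,.25,.30,68))
E
```

```text
t: 0.9
tcp_pos: [0.3299, -0.4198, 0.5029]
tool_rot: [0.829, 0.559, -0.0, 0.002]
force: [0.2, -0.2, -0.3]
finger_gap: 0.002
t 0.9 tcp [ 0.3299 -0.4198  0.5029] yaw_x 68.0 tilt [ 0.0016 -0.0035 -1.    ] F [ 0.2 -0.2 -0.3] gap 0.002
(0.39, -0.1, 0.5, 68) -> [31.91 -6.39  0.19] spin 0.0
(0.42, 0.15, 0.5, 68) -> [ 56.22 -12.96   0.11] spin 0.0
(0.61, 0.25, 0.3, 68) -> [72.65  0.87 20.1 ] spin 0.0
```

```bash
python3 -m crank '[[[32,-6.4,0],0],[[32,-6.4,0],0],[[32,-6.4,0],0],[[32,-6.4,0],0],[[32,-6.4,0],0],[[32,-6.4,0],0],[[32,-6.4,0],0],[[56,-13,0],0],[[56,-13,0],0],[[56,-13,0],0]]'; python3 -m crank '[[[24.3,-6.6,0],0],[[24.3,-6.6,0],0],[[24.3,-6.6,0],0]]';python3 - <<'E'
from h import *
plan((.625,.24,.30),(.625,.24,.13))
E
```

```text
t: 1.9
tcp_pos: [0.4071, 0.0506, 0.4987]
tool_rot: [0.83, 0.558, -0.002, -0.002]
force: [0.7, 0.3, 0.3]
finger_gap: 0.002
t: 2.2
tcp_pos: [0.4251, 0.1998, 0.4984]
tool_rot: [0.829, 0.559, -0.003, -0.001]
force: [1.0, -0.7, 0.1]
finger_gap: 0.001
t 2.2 tcp [0.4251 0.1998 0.4984] yaw_x 67.9 tilt [-0.005  -0.0016 -1.    ] F [ 1.  -0.7  0.1] gap 0.001
(0.625, 0.24, 0.3) -> [11.31 17.09 19.74] spin None
(0.625, 0.24, 0.13) -> [11.37 17.16 36.74] spin None
```

```bash
python3 -m crank '[[[11.3,17.1,19.7],0],[[11.3,17.1,19.7],0],[[11.3,17.1,19.7],0],[[11.3,17.1,19.7],0],[[11.3,17.1,19.7],0],[[11.3,17.1,19.7],0],[[11.3,17.1,19.7],0],[[11.35,17.15,36.7],0],[[11.35,17.15,36.7],0],[[11.35,17.15,36.7],0]]'; python3 -m crank '[[[0.1,0.1,3.8],0],[[0.1,0.1,3.8],0]]';python3 - <<'E'
from h import *
c=np.array([.637,.1727])
W=[]
for th in(125,135,145,155,165,173,180,184,186):
    a=np.radians(th);d=np.array([np.cos(a),np.sin(a)]);n=np.array([d[1],-d[0]]);p=c+.055*d+.019*n;W.append((*p.round(4),.13))
plan(*W)
s=manip.snapshot("side");t=manip.snapshot("top")
cv2.imwrite("pics/a.png",np.hstack([crop(s,200,120,110,130,3.6),crop(t,230,140,110,130,3.6)])[:,:,::-1])
E
```

```text
t: 3.2
tcp_pos: [0.6257, 0.2384, 0.1526]
tool_rot: [0.829, 0.559, -0.0, -0.0]
force: [0.2, 0.3, 0.1]
finger_gap: 0.005
t: 3.4
tcp_pos: [0.6233, 0.238, 0.1102]
tool_rot: [0.829, 0.559, -0.006, -0.002]
force: [-1.0, -0.6, 0.6]
finger_gap: -0.001
t 3.4 tcp [0.6233 0.238  0.1102] yaw_x 67.9 tilt [-0.0131 -0.0029 -0.9999] F [-1.  -0.6  0.6] gap -0.001
(np.float64(0.621), np.float64(0.2287), 0.13) -> [-0.97  0.11 -1.97] spin None
(np.float64(0.6115), np.float64(0.225), 0.13) -> [-1.67 -0.63 -1.96] spin None
(np.float64(0.6028), np.float64(0.2198), 0.13) -> [-2.47 -1.24 -1.95] spin None
(np.float64(0.5952), np.float64(0.2132), 0.13) -> [-3.37 -1.7  -1.94] spin None
(np.float64(0.5888), np.float64(0.2053), 0.13) -> [-4.34 -1.99 -1.93] spin None
(np.float64(0.5847), np.float64(0.1983), 0.13) -> [-5.15 -2.11 -1.92] spin None
(np.float64(0.582), np.float64(0.1917), 0.13) -> [-5.86 -2.11 -1.91] spin None
(np.float64(0.5808), np.float64(0.1878), 0.13) -> [-6.27 -2.08 -1.91] spin None
(np.float64(0.5803), np.float64(0.1858), 0.13) -> [-6.47 -2.05 -1.91] spin None
```

View pics/a.png

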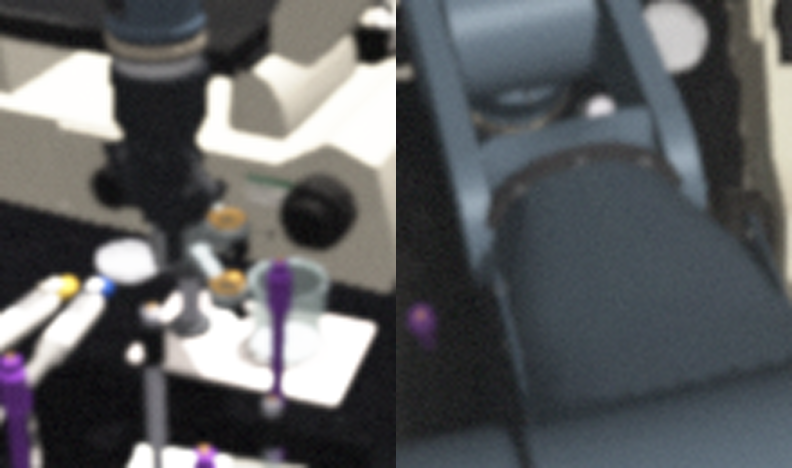

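```bash
python3 -m crank '[[[0,0,-3.8],0],[[0,0,-3.8],0],[[0,0,-3.8],0]]';python3 - <<'E'
from h import *
c=np.array([.637,.1727])
W=[]
for th in(125,135,145,155,165,173,180,184,186):
    a=np.radians(th);d=np.array([np.cos(a),np.sin(a)]);n=np.array([d[1],-d[0]]);p=c+.055*d+.019*n;W.append((*p.round(4).tolist(),.13))
plan(*W)
E
```

```text
t: 3.8
tcp_pos: [0.63, 0.2402, 0.1588]
tool_rot: [0.829, 0.559, 0.003, 0.001]
force: [0.1, -0.1, -0.9]
finger_gap: 0.0
t 3.8 tcp [0.63   0.2402 0.1588] yaw_x 68.0 tilt [ 0.0072  0.0015 -1.    ] F [ 0.1 -0.1 -0.9] gap 0.0
(0.621, 0.2287, 0.13) -> [-1.42 -0.42  2.87] spin None
(0.6115, 0.225, 0.13) -> [-2.12 -1.17  2.86] spin None
(0.6028, 0.2198, 0.13) -> [-2.93 -1.78  2.86] spin None
(0.5952, 0.2132, 0.13) -> [-3.82 -2.23  2.85] spin None
(0.5888, 0.2053, 0.13) -> [-4.79 -2.53  2.84] spin None
(0.5847, 0.1983, 0.13) -> [-5.6  -2.65  2.84] spin None
(0.582, 0.1917, 0.13) -> [-6.31 -2.65  2.84] spin None
(0.5808, 0.1878, 0.13) -> [-6.72 -2.62  2.84] spin None
(0.5803, 0.1858, 0.13) -> [-6.92 -2.59  2.83] spin None
```

```bash
python3 -m crank '[[[0,0,0],0],[[0,0,0],0],[[0,0,0],0]]';python3 - <<'E'
from h import *
c=np.array([.637,.1727])
W=[]
for th in(125,135,145,155,165,173,180,184,186):
    a=np.radians(th);d=np.array([np.cos(a),np.sin(a)]);n=np.array([d[1],-d[0]]);p=c+.055*d+.019*n;W.append((*p.round(4).tolist(),.13))
plan(*W)
E
```

```text
t: 4.1
tcp_pos: [0.6276, 0.2396, 0.1538]
tool_rot: [0.829, 0.559, -0.001, -0.0]
force: [-0.2, 0.1, -0.7]
finger_gap: 0.004
t 4.1 tcp [0.6276 0.2396 0.1538] yaw_x 68.0 tilt [-1.2e-03 -2.0e-04 -1.0e+00] F [-0.2  0.1 -0.7] gap 0.004
(0.621, 0.2287, 0.13) -> [-1.26 -0.2   2.39] spin None
(0.6115, 0.225, 0.13) -> [-1.96 -0.94  2.39] spin None
(0.6028, 0.2198, 0.13) -> [-2.77 -1.56  2.39] spin None
(0.5952, 0.2132, 0.13) -> [-3.67 -2.01  2.39] spin None
(0.5888, 0.2053, 0.13) -> [-4.64 -2.31  2.39] spin None
(0.5847, 0.1983, 0.13) -> [-5.44 -2.43  2.39] spin None
(0.582, 0.1917, 0.13) -> [-6.15 -2.43  2.39] spin None
(0.5808, 0.1878, 0.13) -> [-6.56 -2.39  2.39] spin None
(0.5803, 0.1858, 0.13) -> [-6.77 -2.37  2.39] spin None
```

```bash
python3 -m crank '[[[0,0,2.2],0],[[0,0,2.2],0],[[-1.2,-0.2,2.3],0],[[-2.0,-0.9,2.3],0],[[-2.8,-1.5,2.3],0],[[-3.7,-2.0,2.3],0],[[-4.6,-2.3,2.3],0],[[-5.4,-2.4,2.3],0],[[-5.4,-2.4,2.3],0],[[-5.4,-2.4,2.3],0]]';python3 - <<'E'
from h import *
plan((.582,.1917,.13),(.5808,.1878,.13),(.5803,.1858,.13),(.58,.182,.13))
s=manip.snapshot("side")
b=s[:,:,::-1];cv2.imwrite("pics/b_raw.png",b)
h=cv2.cvtColor(np.ascontiguousarray(b),cv2.COLOR_BGR2HSV).astype(int)
n,l,st,ce=cv2.connectedComponentsWithStats((yel(None,h)).astype(np.uint8)[150:240,230:310])
for k in range(1,n):
    if st[k,4]>4: print(ce[k]+[230,150],st[k,4])
c=np.array([.637,.1727,.165])
for th in(131.5,173,180,185.7):
    a=np.radians(th);print(th,proj("side",c+.09*np.array([np.cos(a),np.sin(a),0])),proj("side",c+.09*np.array([np.cos(a),np.sin(a),0])-[0,0,.059]))
E
```

```text
t: 5.1
tcp_pos: [0.584, 0.1979, 0.131]
tool_rot: [0.829, 0.559, -0.002, -0.001]
force: [0.0, 0.3, -0.5]
finger_gap: 0.002
t 5.1 tcp [0.584  0.1979 0.131 ] yaw_x 68.0 tilt [-0.0038 -0.0011 -1.    ] F [ 0.   0.3 -0.5] gap 0.002
(0.582, 0.1917, 0.13) -> [-0.66  0.05  0.1 ] spin None
(0.5808, 0.1878, 0.13) -> [-1.06  0.08  0.1 ] spin None
(0.5803, 0.1858, 0.13) -> [-1.27  0.11  0.1 ] spin None
(0.58, 0.182, 0.13) -> [-1.63  0.22  0.1 ] spin None
[278.30612245 173.32653061] 49
[277.625  190.4375] 16
131.5 [259.76992602 180.00127181] [259.96957566 198.29674322]
173 [278.08503968 173.5852879 ] [277.76224815 191.51406062]
180 [279.87871045 172.02693716] [279.50821024 189.86146485]
185.7 [281.00382162 170.70669701] [280.6044896  188.46030477]
```

Arm is at about 174°, as planned. Now I'll push slowly into the stop.

```bash
cat > y.py <<'E'
from h import *
def coll():
    s=manip.snapshot("side");b=np.ascontiguousarray(s[:,:,::-1])
    h=cv2.cvtColor(b,cv2.COLOR_BGR2HSV).astype(int)
    n,l,st,ce=cv2.connectedComponentsWithStats((yel(None,h)).astype(np.uint8)[150:240,230:310])
    print([( (ce[k]+[230,150]).round(2).tolist(),int(st[k,4])) for k in range(1,n) if st[k,4]>4])
if __name__=="__main__": coll();plan()
E
python3 -m crank '[[[-0.4,0,0],0],[[-0.7,0,0],0],[[-0.7,0,0],0],[[-1.0,0.1,0],0],[[-1.2,0.1,0],0],[[-1.2,0.1,0],0],[[-1.2,0.1,0],0]]'; python3 y.py;  python3 -m crank '[[[-0.2,0,0],0],[[-0.2,0,0],0],[[-0.2,0,0],0]]'; python3 y.py
```

```text
t: 5.85
tcp_pos: [0.5819, 0.1869, 0.1313]
tool_rot: [0.829, 0.559, -0.0, 0.0]
force: [-0.3, 1.3, 0.2]
finger_gap: 0.002
[([280.97, 170.62], 39), ([280.51, 188.32], 41)]
t 5.9 tcp [0.5819 0.1869 0.1313] yaw_x 68.0 tilt [-5.e-04 -5.e-04 -1.e+00] F [ 0.3  0.6 -0.6] gap 0.002
t: 6.2
tcp_pos: [0.5817, 0.1857, 0.1314]
tool_rot: [0.829, 0.559, 0.001, -0.0]
force: [2.2, 4.0, -0.8]
finger_gap: -0.001
[([280.83, 170.62], 47), ([280.84, 188.09], 43)]
t 6.25 tcp [0.5817 0.1857 0.1315] yaw_x 68.0 tilt [ 9.e-04  6.e-04 -1.e+00] F [ 2.1  4.3 -1.9] gap 0.001
```

```bash
python3 -m crank '[[[-0.2,0,0],0],[[-0.2,0,0],0],[[-0.2,0,0],0]]'; python3 y.py
```

```text
t: 6.55
tcp_pos: [0.5817, 0.1856, 0.1315]
tool_rot: [0.829, 0.559, 0.002, -0.001]
force: [3.2, 7.9, -3.8]
finger_gap: 0.001
[([280.83, 170.56], 48), ([280.84, 188.09], 43)]
t 6.6 tcp [0.5817 0.1856 0.1315] yaw_x 67.9 tilt [ 0.003   0.0036 -1.    ] F [ 4.1  9.  -3. ] gap 0.002
```

```bash
python3 -m crank '[[[-0.3,0,0],0],[[-0.3,0,0],0],[[-0.3,0,0],0]]'; python3 y.py
```

```text
t: 6.9
tcp_pos: [0.5818, 0.1854, 0.1316]
tool_rot: [0.83, 0.558, 0.005, -0.002]
force: [6.1, 16.4, -5.2]
finger_gap: -0.004
[([280.83, 170.56], 48), ([280.82, 188.23], 44)]
t 6.95 tcp [0.5817 0.1854 0.1316] yaw_x 67.9 tilt [ 0.0062  0.0083 -0.9999] F [ 5.1 17.  -5.2] gap 0.0
```

Arm is at its stop: no further motion while the force rose to 17 N. I'll back off, lift, and move clear.

```bash
python3 -m crank '[[[1.5,0,0],0],[[3.5,0,0],0],[[3.5,0,0],0],[[3.5,0,-5],0],[[3.5,0,-10],0],[[3.5,0,-15],0],[[3.5,0,-20],0],[[3.5,0,-20],0]]' 5; python3 - <<'E'
from h import *
print("rod at block top",onz("side",243.8,251.2,.05))
plan((.545,.4055,.33),(.540,.4055,.25))
E
```

```text
t: 7.75
tcp_pos: [0.596, 0.2125, 0.3402]
tool_rot: [0.829, 0.559, 0.007, 0.004]
force: [0.2, 0.6, 0.3]
finger_gap: 0.585
rod at block top [0.54091805 0.40405036 0.05      ]
t 7.75 tcp [0.596  0.2125 0.3402] yaw_x 67.9 tilt [ 1.580e-02  7.000e-04 -9.999e-01] F [0.2 0.6 0.3] gap 0.585
(0.545, 0.4055, 0.33) -> [ 15.97 -11.99   0.96] spin None
(0.54, 0.4055, 0.25) -> [ 15.73 -12.57   8.95] spin None
```

```bash
python3 -m crank '[[[15.9,-12.2,1],0],[[15.9,-12.2,1],0],[[15.9,-12.2,1],0],[[15.9,-12.2,1],0],[[15.9,-12.2,1],0],[[15.9,-12.2,8.5],0],[[15.9,-12.2,8.5],0],[[15.9,-12.2,8.5],0],[[15.9,-12.2,8.5],0]]'; python3 - <<'E'
from h import *
plan((.5405,.405,.146))
s=manip.snapshot("side");t=manip.snapshot("top")
cv2.imwrite("pics/c_top.png",t[:,:,::-1])
cv2.imwrite("pics/c.png",np.hstack([crop(s,200,150,100,140,3.9),crop(t,150,140,100,140,3.9)])[:,:,::-1])
E
```

```text
t: 8.65
tcp_pos: [0.5394, 0.4051, 0.2461]
tool_rot: [0.829, 0.559, -0.001, 0.0]
force: [0.1, 0.6, 0.5]
finger_gap: 0.583
t 8.65 tcp [0.5394 0.4051 0.2461] yaw_x 67.9 tilt [-9.0e-04 -1.5e-03 -1.0e+00] F [0.1 0.6 0.5] gap 0.583
(0.5405, 0.405, 0.146) -> [ 0.05  0.11 10.01] spin None
```

View pics/c.png

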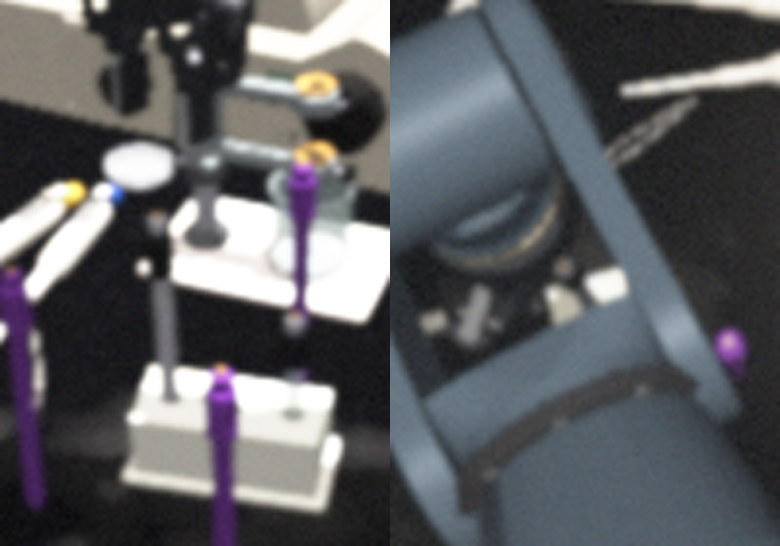

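Side view: the probe plug at crop (155,220) lies between the fingers. The arm's two collars are now over the beaker. Descending to grasp the head.

```bash
python3 -m crank '[[[0,0.1,4],0],[[0,0.1,7],0],[[0,0.1,10],0],[[0,0.1,10],0],[[0,0.1,10],0],[[0,0.1,10],0]]'; python3 -m crank '[[[0,0,0],0],[[0,0,0],0],[[0,0,0],0],[[0,0,0],0],[[0,0,0],0]]' 0.5 60; python3 - <<'E'
from h import *
t=cv2.imread("pics/c_top.png")
h=cv2.cvtColor(t,cv2.COLOR_BGR2HSV).astype(int)
n,l,st,ce=cv2.connectedComponentsWithStats((yel(None,h)).astype(np.uint8)[180:240,265:310])
for k in range(1,n):
    if st[k,4]>4: p=ce[k]+[265,180];print(p,st[k,4],onz("top",*p,.165))
s=(280.83,170.56);print("side",onz("side",*s,.165),onz("side",280.83,188.15,.106))
plan()
E
```

```text
t: 9.35
tcp_pos: [0.542, 0.4068, 0.1493]
tool_rot: [0.829, 0.559, 0.003, 0.0]
force: [0.9, -0.1, 0.1]
finger_gap: 0.586
t: 9.85
tcp_pos: [0.5413, 0.4064, 0.1481]
tool_rot: [0.829, 0.559, 0.002, 0.0]
force: [0.4, -0.0, 6.2]
finger_gap: 0.196
[291.32857143 206.12857143] 70 [0.54871724 0.16559352 0.165     ]
side [0.54826946 0.16313294 0.165     ] [0.54759039 0.16178782 0.106     ]
t 9.85 tcp [0.5413 0.4064 0.1481] yaw_x 68.0 tilt [ 0.0035  0.0014 -1.    ] F [ 0.4 -0.   6.2] gap 0.196
```

```bash
python3 -m crank '[[[0,0,-2],0],[[0,0,-5],0],[[0,0,-9],0],[[0,0,-13],0],[[0,0,-18],0],[[0,0,-22],0],[[0,0,-22],0],[[0,0,-22],0]]'; python3 - <<'E'
from h import *
print("tri bush",tri((291.33,206.13),(280.83,170.56)))
plan((.5485,.1645,.37))
E
```

```text
t: 10.65
tcp_pos: [0.5397, 0.4059, 0.3668]
tool_rot: [0.829, 0.559, 0.0, -0.0]
force: [0.3, 0.5, -1.5]
finger_gap: 0.193
tri bush [0.5478972 0.1655299 0.1663048]
t 10.65 tcp [0.5397 0.4059 0.3668] yaw_x 68.0 tilt [ 6.e-04  6.e-04 -1.e+00] F [ 0.3  0.5 -1.5] gap 0.193
(0.5485, 0.1645, 0.37) -> [-22.05   9.86  -0.33] spin None
```

```bash
python3 -m crank '[[[-4,1.8,-0.3],0],[[-8,3.6,-0.3],0],[[-12,5.4,-0.3],0],[[-16,7.2,-0.3],0],[[-20,9,-0.3],0],[[-22,9.9,-0.3],0],[[-22,9.9,-0.3],0],[[-22,9.9,-0.3],0],[[-22,9.9,-0.3],0]]'; python3 - <<'E'
from h import *
plan()
s=manip.snapshot("side");t=manip.snapshot("top")
cv2.imwrite("pics/d_side.png",s[:,:,::-1])
cv2.imwrite("pics/d.png",np.hstack([crop(s,235,100,90,120,5),crop(t,250,160,70,120,5)])[:,:,::-1])
E
```

```text
t: 11.55
tcp_pos: [0.5486, 0.1659, 0.368]
tool_rot: [0.829, 0.559, -0.001, -0.001]
force: [0.4, 0.8, -1.9]
finger_gap: 0.19
t 11.55 tcp [0.5486 0.1659 0.368 ] yaw_x 68.0 tilt [-2.8e-03  4.0e-04 -1.0e+00] F [ 0.4  0.8 -1.9] gap 0.19
```

View pics/d.png

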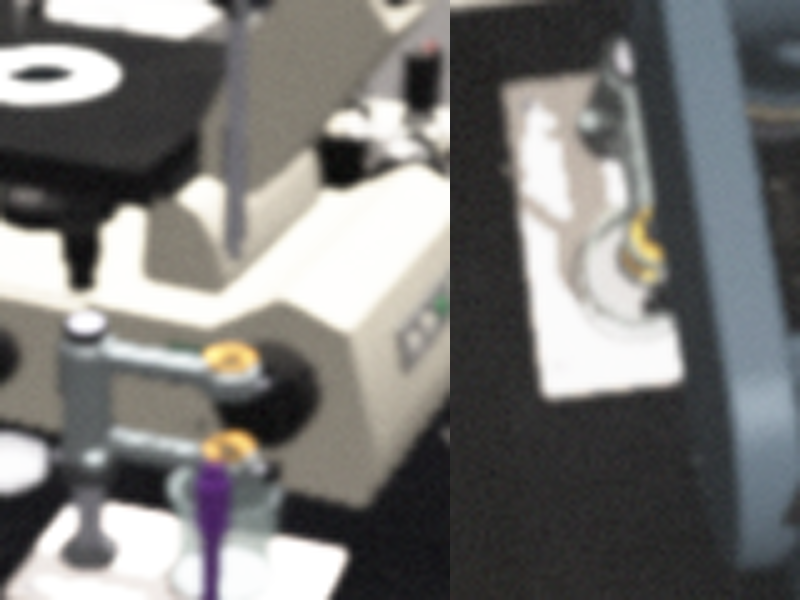

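```bash
python3 - <<'E'
from h import *
s=cv2.imread("pics/d_side.png")
g=cv2.cvtColor(s,cv2.COLOR_BGR2GRAY)
for v in range(104,158,3): print(v,g[v,272:293].tolist())
for z in(.34,.30,.27,.25,.226): print(z,proj("side",(.5486,.1659,z)).round(2),proj("side",(.5486+.006*.89,.1659+.006*.454,z)).round(2))
E
```

```text
104 [254, 254, 253, 246, 233, 210, 179, 149, 123, 103, 100, 112, 137, 155, 152, 139, 128, 130, 126, 125, 126]
107 [164, 132, 120, 119, 122, 127, 129, 126, 116, 111, 107, 115, 119, 125, 130, 129, 131, 130, 126, 128, 130]
110 [56, 59, 59, 58, 60, 59, 64, 72, 90, 102, 107, 112, 115, 122, 126, 127, 127, 123, 126, 126, 125]
113 [58, 59, 59, 57, 59, 61, 64, 70, 89, 106, 109, 112, 120, 123, 126, 126, 126, 128, 127, 126, 126]
116 [53, 54, 50, 52, 53, 57, 67, 87, 101, 108, 109, 115, 120, 125, 124, 127, 130, 126, 124, 124, 128]
119 [54, 50, 52, 53, 58, 75, 100, 115, 113, 112, 112, 113, 118, 126, 127, 127, 128, 127, 128, 124, 125]
122 [53, 49, 55, 66, 88, 110, 122, 123, 120, 113, 115, 117, 119, 124, 124, 127, 128, 127, 127, 126, 125]
125 [55, 53, 64, 93, 119, 126, 122, 111, 108, 109, 113, 118, 123, 123, 127, 127, 128, 126, 130, 129, 125]
128 [31, 27, 51, 90, 117, 124, 119, 109, 100, 107, 112, 115, 117, 123, 128, 127, 126, 126, 126, 126, 128]
131 [28, 36, 63, 99, 115, 127, 122, 112, 102, 109, 108, 110, 116, 123, 129, 128, 127, 126, 126, 125, 126]
134 [45, 52, 82, 121, 139, 136, 128, 110, 104, 11
[... 310 characters left out ...]
0, 233, 197, 141, 118, 114, 127, 169, 196, 205, 203, 202, 201, 199, 194, 189]
146 [129, 128, 131, 147, 180, 210, 214, 180, 131, 112, 114, 126, 160, 189, 195, 196, 192, 185, 187, 199, 228]
149 [130, 130, 128, 127, 136, 150, 169, 161, 134, 121, 130, 158, 178, 185, 180, 181, 193, 227, 246, 253, 254]
152 [130, 133, 130, 129, 130, 136, 151, 168, 172, 169, 163, 168, 175, 195, 227, 246, 252, 254, 254, 254, 254]
155 [130, 127, 127, 130, 129, 131, 138, 147, 163, 173, 194, 231, 249, 253, 254, 254, 254, 254, 253, 253, 252]
0.34 [281.6 111.7] [279.33 111.72]
0.3 [281.29 126.19] [279.06 126.21]
0.27 [281.07 136.66] [278.87 136.69]
0.25 [280.92 143.47] [278.75 143.5 ]
0.226 [280.75 151.46] [278.6  151.49]
```

```bash
python3 -m crank '[[[0,0,2],0],[[0,0,4],0],[[0,0,5],0],[[0,0,5.5],0],[[0,0,6],0],[[0,0,6.5],0],[[0,0,6.5],0],[[0,0,6.5],0]]'; python3 - <<'E'
from h import *
plan((.548,.165,.30))
s=manip.snapshot("side");cv2.imwrite("pics/e_side.png",s[:,:,::-1])
cv2.imwrite("pics/e.png",crop(s,255,140,55,65,9)[:,:,::-1])
E
```

```text
t: 12.45
tcp_pos: [0.5496, 0.1649, 0.3047]
tool_rot: [0.829, 0.559, 0.0, 0.0]
force: [0.3, 0.6, -1.5]
finger_gap: 0.19
t 12.45 tcp [0.5496 0.1649 0.3047] yaw_x 68.0 tilt [ 8.e-04  1.e-04 -1.e+00] F [ 0.3  0.6 -1.5] gap 0.19
(0.548, 0.165, 0.3) -> [-0.05 -0.15  0.47] spin None
```

View pics/e.png

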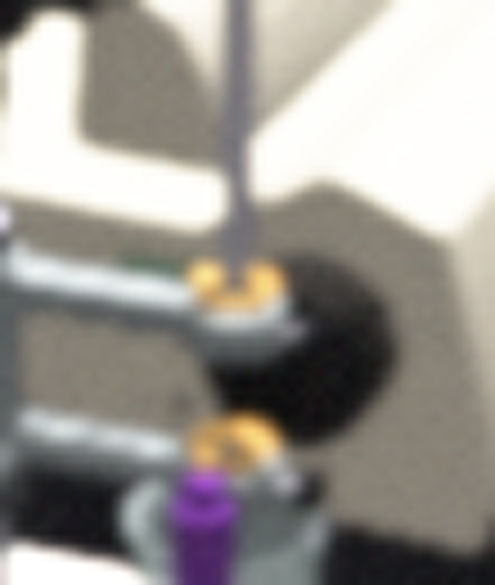

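The tip sits centred in the upper mouth, with the rod at crop x 238 and the collar centre at (237,285). Descending slowly.

```bash
python3 -m crank '[[[0,-0.05,0.5],0],[[0,-0.05,1],0],[[0,-0.05,1.5],0],[[0,-0.05,1.5],0],[[0,-0.05,1.5],0]]'; python3 - <<'E'
from h import *
plan()
E
```

```text
t: 13.0
tcp_pos: [0.5488, 0.165, 0.289]
tool_rot: [0.829, 0.559, -0.0, -0.0]
force: [0.6, -0.7, -1.1]
finger_gap: 0.189
t 13.0 tcp [0.5488 0.165  0.289 ] yaw_x 68.0 tilt [-6.e-04 -0.e+00 -1.e+00] F [ 0.6 -0.7 -1.1] gap 0.189
```

```bash
python3 -m crank '[[[0,0,0.5],0],[[0,0,1],0],[[0,0,1.5],0],[[0,0,2],0],[[0,0,2.5],0],[[0,0,2.5],0],[[0,0,2.5],0]]'; python3 - <<'E'
from h import *
plan()
E
```

```text
t: 13.7
tcp_pos: [0.5488, 0.1651, 0.2642]
tool_rot: [0.829, 0.559, -0.0, -0.0]
force: [-0.2, 0.2, -1.2]
finger_gap: 0.193
t 13.7 tcp [0.5488 0.1651 0.2642] yaw_x 68.0 tilt [-3.e-04  0.e+00 -1.e+00] F [-0.2  0.2 -1.2] gap 0.193
```

```bash
python3 -m crank '[[[0,0,0.6],0],[[0,0,1.2],0],[[0,0,1.6],0],[[0,0,2],0],[[0,0,2.4],0],[[0,0,2.7],0],[[0,0,2.7],0],[[0,0,2.7],0]]'; python3 - <<'E'
from h import *
plan()
s=manip.snapshot("side");cv2.imwrite("pics/f_side.png",s[:,:,::-1])
cv2.imwrite("pics/f.png",crop(s,255,130,55,75,8)[:,:,::-1])
E
```

```text
t: 14.5
tcp_pos: [0.5489, 0.1651, 0.2373]
tool_rot: [0.829, 0.559, 0.0, 0.0]
force: [-0.5, 0.1, -2.3]
finger_gap: 0.19
t 14.5 tcp [0.5489 0.1651 0.2373] yaw_x 68.0 tilt [ 0.  0. -1.] F [-0.5  0.1 -2.3] gap 0.19
```

View pics/f.png

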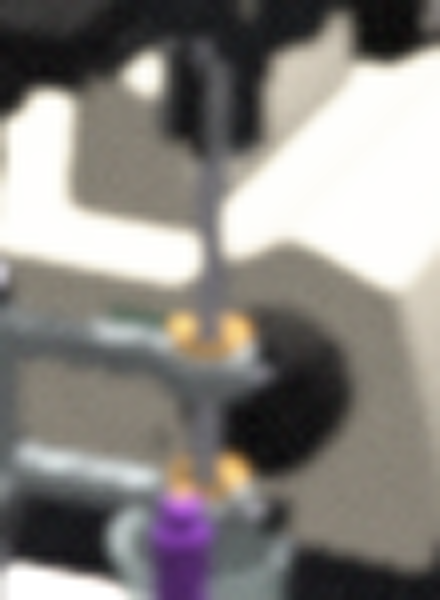

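The rod runs through the upper bushing and into the lower mouth at crop (205,470), and forces are low. Continuing down.

```bash
python3 -m crank '[[[0,0,0.5],0],[[0,0,1],0],[[0,0,1.5],0],[[0,0,2],0],[[0,0,2],0]]'; python3 - <<'E'
from h import *
plan()
E
```

```text
t: 15.05
tcp_pos: [0.5482, 0.1649, 0.2162]
tool_rot: [0.829, 0.559, -0.001, -0.001]
force: [0.3, -0.0, -1.3]
finger_gap: 0.19
t 15.05 tcp [0.5482 0.1649 0.2162] yaw_x 68.0 tilt [-2.2e-03 -2.0e-04 -1.0e+00] F [ 0.3 -0.  -1.3] gap 0.19
```

```bash
python3 -m crank '[[[0,0,0.6],0],[[0,0,1.2],0],[[0,0,1.8],0],[[0,0,2.4],0],[[0,0,2.9],0],[[0,0,3.1],0],[[0,0,3.1],0],[[0,0,3.1],0],[[0,0,3.1],0]]'; python3 - <<'E'
from h import *
plan()
s=manip.snapshot("side");t=manip.snapshot("top");cv2.imwrite("pics/g_side.png",s[:,:,::-1])
cv2.imwrite("pics/g.png",np.hstack([crop(s,250,120,65,120,5),crop(t,175,150,95,120,5)])[:,:,::-1])
E
```

```text
t: 15.95
tcp_pos: [0.5491, 0.1651, 0.1866]
tool_rot: [0.829, 0.559, 0.0, 0.0]
force: [-0.8, -0.4, -1.1]
finger_gap: 0.193
t 15.95 tcp [0.5491 0.1651 0.1866] yaw_x 68.0 tilt [ 7.e-04  1.e-04 -1.e+00] F [-0.8 -0.4 -1.1] gap 0.193
```

View pics/g.png

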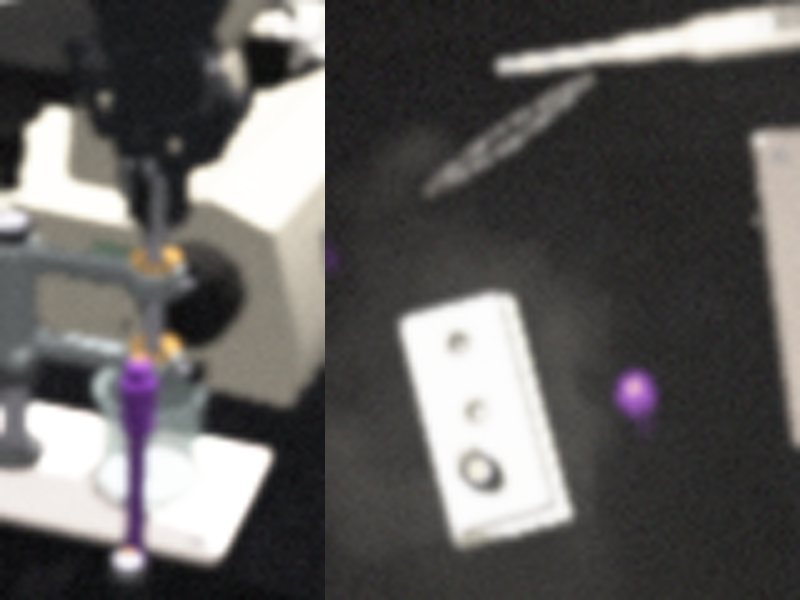

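```bash
python3 - <<'E'
from h import *
d=cv2.imread("pics/d_side.png");g=cv2.imread("pics/g_side.png")
b=lambda im:np.clip(im.astype(float)**.6*9,0,255).astype(np.uint8)
cv2.imwrite("pics/k.png",b(np.hstack([crop(d,255,60,50,75,8),crop(g,255,125,50,75,8)])))
for z in(.165,.184,.187,.216,.224):print(z,((proj("side",(.5488,.165,z))-[255,125])*8+[400,0]).round())
for z in(.366,.398):print(z,((proj("side",(.5486,.1659,z))-[255,60])*8).round())
E
```

```text
0.165 [603. 366.]
0.184 [604. 319.]
0.187 [604. 311.]
0.216 [606. 237.]
0.224 [606. 216.]
0.366 [215. 336.]
0.398 [217. 236.]
```

View pics/k.png

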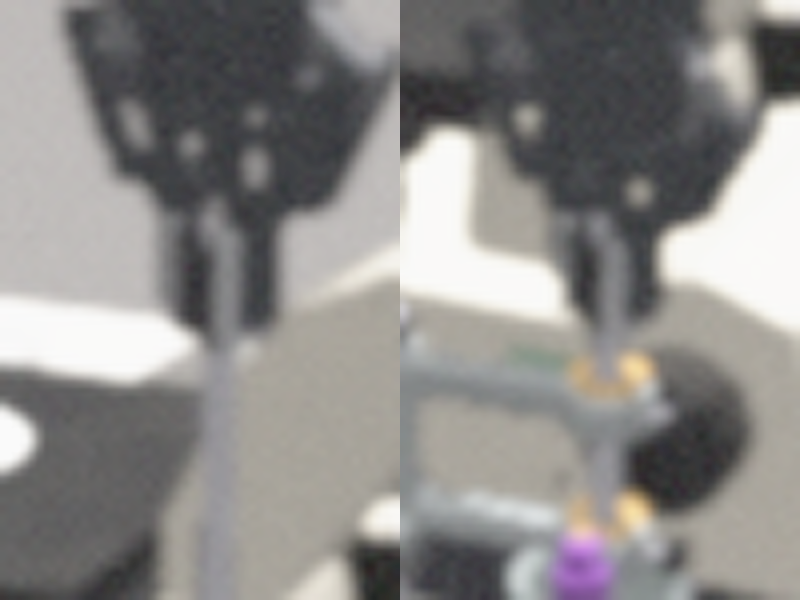

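```bash
python3 -m crank '[[[0,0,0],0],[[0,0,0],0],[[0,0,0],0],[[0,0,0],0]]'; python3 y.py; python3 -c "
from station import manip
print(manip.sign_off())"
```

```text
t: 16.45
tcp_pos: [0.5488, 0.1651, 0.1863]
tool_rot: [0.829, 0.559, 0.0, -0.0]
force: [0.7, 0.2, -0.4]
finger_gap: 0.191
[([283.79, 171.14], 14), ([277.71, 171.71], 7), ([283.5, 188.38], 16), ([277.4, 189.2], 5)]
t 16.5 tcp [0.5489 0.1651 0.1863] yaw_x 68.0 tilt [ 1.e-04  0.e+00 -1.e+00] F [ 0.6  0.  -1.1] gap 0.192
the job is handed in; nothing more can be done
None
```

The probe stand is set up and the job is handed in at about 16.5 s of the 58 s. The gripper is still holding the long probe upright by its head.

- **Probe arm:** I pushed it in until it stopped moving while the force rose to about 17 N. The collars then sat where the in-position predicts.
- **Probe:** I lifted the long probe from the block and threaded it through the upper and then the lower bushing. Side forces stayed at or below about 1 N.
- **Final pose:** The tip is at z ≈ 0.044 m, about half-way down inside the beaker. The underside of the head is about 19 mm above the upper bushing, and the tool tilt is practically zero.
- **Grip:** The gripper opening shows about 16.5 mm on the 18 mm head, against 12 mm if it held the rod.

**Not confirmed:**
- I could not see the tip inside the beaker, because a purple look-alike and the gripper block the side view. Its height comes from the tool height, which agreed with the tip's position seen in an earlier picture.
- In the last check, the rod split each collar into two spots in the image. Their midpoints match the earlier positions to within about 1 pixel (about 3 mm).
- The last pictures show the short probe still in its hole and nothing knocked over. I took no separate measurement of the beaker, hex driver or dish afterwards.

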